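# Unhook sample canisters, sort full from empty, start the cleaner

### The job

Take every canister off the rack's safety hooks (push it back against its sprung keeper, then lift it out) and feel its weight: stand the light, empty ones upright in the bench cleaner's tub and the heavy, full ones upright on the sample tray, setting each down gently without dropping it. When all are sorted, press the cleaner's start button fully down. Leave the beaker, bottle and jar where they are.

Things in the scene. Friction and masses are not known exactly. Their poses are not given: they have to be found in the camera images.
- canister_1: closed steel canister with a bail handle; all four look alike, absent ones read None. Round body 64 mm across, 66 mm high; origin at the centre of its underside, z up. Two upright bars at y = +-24 mm carry a crossbar 10 mm thick along its own y, axis 106 mm above the origin, 108 mm long with end discs 18 mm across. Black grip block in its middle (see canister_2). Hangs on the rack at the start
- canister_2: same shape as canister_1. The black grip block in the middle of the crossbar is 16 mm thick (along the canister's x), 36 mm long (y) and reaches from 96 to 120 mm above the origin: pinch it across its thickness from above
- canister_3: same shape as canister_1. Any of the four weighs either about 0.3 kg (0.25 to 0.35: empty) or about 0.75 kg (0.63 to 0.87: still full); only the weight tells which
- canister_4: same shape as canister_1. Canisters hang in any order on the rack's places, axes along the rack's, origin 35 mm above the table, crossbar above the rack's x = 0
- rack: fixed steel hook rack 500 mm wide, 160 mm tall; origin on the table below the row of hung crossbars, x away from the robot towards its rear rail (rail from x = 114 mm, top z = 147 mm), y along the row. Four places at y = +177, +59, -59, -177 mm. At each, two hook arms (8 mm wide, at place y +-43 mm, running along x, tops at z = 136 mm) carry the crossbar's ends at x = 0
- hook_lip (a point): point on the rack's x = 0, y = 0 at the height of the hook lips' tops (z = 160 mm), axes as the rack's. Each hook's nose rises at x -16 to -8 mm and its lip reaches back over the crossbar to x = +10 mm (underside z = 154 mm), so no canister lifts straight off: it must first go back along rack x, pressing its keeper, by 20 to 28 mm, then straight up 60 mm while held back
- keeper_1 (a joint): grey two-pronged sprung keeper, behind the crossbar (faces at rack x = 8 mm when shut, cross-piece 56 mm behind the faces), of the rack's place at y = +177 mm: 0 = shut, grows (m) as the crossbar pushes it back along rack x, up to 0.034; spring 3.6 N when shut, 150 N/m more with travel (about 7 N at 0.024)
- keeper_2 (a joint): grey two-pronged sprung keeper, behind the crossbar (faces at rack x = 8 mm when shut, cross-piece 56 mm behind the faces), of the rack's place at y = +59 mm: 0 = shut, grows (m) as the crossbar pushes it back along rack x, up to 0.034; spring 3.6 N when shut, 150 N/m more with travel (about 7 N at 0.024)
- keeper_3 (a joint): grey two-pronged sprung keeper, behind the crossbar (faces at rack x = 8 mm when shut, cross-piece 56 mm behind the faces), of the rack's place at y = -59 mm: 0 = shut, grows (m) as the crossbar pushes it back along rack x, up to 0.034; spring 3.6 N when shut, 150 N/m more with travel (about 7 N at 0.024)
- keeper_4 (a joint): grey two-pronged sprung keeper, behind the crossbar (faces at rack x = 8 mm when shut, cross-piece 56 mm behind the faces), of the rack's place at y = -177 mm: 0 = shut, grows (m) as the crossbar pushes it back along rack x, up to 0.034; spring 3.6 N when shut, 150 N/m more with travel (about 7 N at 0.024)
- washer: white open-topped bench cleaner, fixed, tub 180 mm (x) by 160 mm (y) outside, rim at z = 100 mm; origin under the tub's centre on the table. A control deck 88 mm high, 56 mm wide, runs along its -y side with the start button. It stands to one side of the robot, the tray to the other.
- washer_in (a point): centre of the tub's inner floor, 30 mm above the table; axes as the cleaner's; inside clear 168 mm (x) by 148 mm (y), walls 6 mm thick and 70 mm deep. Two canisters fit one behind the other at x = +39 and -39 mm, crossbars along y
- start_top (a point): top centre of the cleaner's black start button (28 mm across, on the deck); press straight down
- start (a joint): travel of the start button (m): 0 = up, 0.006 = fully down (5 N); springs back
- tray: loose shallow aluminium sample tray, 180 mm (x) by 160 mm (y), 28 mm high, 0.9 kg; origin at the centre of its underside; it may get knocked along the table
- tray_in (a point): centre of the tray's inner floor, axes as the tray's; inside clear 170 mm by 150 mm, walls 5 mm. Two canisters fit at x = +39 and -39 mm, crossbars along y
- beaker: glass beaker, 64 mm across, 85 mm high, origin under its centre; leave alone
- flask: white bottle, 64 mm across, 150 mm high, origin under its centre; leave alone
- jar: clear jar, 72 mm across, 90 mm high, origin under its centre; leave alone
Things that resemble listed ones, but are neither listed nor needed, are in the scene too. Leave any blue, purple or yellow look-alike of the canister_1 alone.

How it is judged:
On the way, in this order (a step that is already met when the one before it is completed fails the run):
1. every canister stands released in its right place: empties in the tub, full ones on the tray (x of canister_1 in the frame of tray_in between -0.062 and 0.062 m and y of canister_1 in the frame of tray_in between -0.052 and 0.052 m and z of each of canister_1, canister_4 in the frame of tray_in below 0.008 m and angle between each of canister_1, canister_4, canister_2, canister_3's own z axis and vertical below 0.12 rad and linear speed of each of canister_1, canister_4, canister_2, canister_3 below 0.03 m/s and contact force between the fingers and canister_1 below 0.2 N and x of canister_4 in the frame of tray_in between -0.062 and 0.062 m and y of canister_4 in the frame of tray_in between -0.052 and 0.052 m and contact force between the fingers and canister_4 below 0.2 N and x of canister_2 in the frame of washer_in between -0.062 and 0.062 m and y of canister_2 in the frame of washer_in between -0.052 and 0.052 m and z of each of canister_2, canister_3 in the frame of washer_in below 0.008 m and contact force between the fingers and canister_2 below 0.2 N and x of canister_3 in the frame of washer_in between -0.062 and 0.062 m and y of canister_3 in the frame of washer_in between -0.052 and 0.052 m and contact force between the fingers and canister_3 below 0.2 N), for 0.2 s.
2. then the start button is pressed fully down (value of joint start above 0.0045 m), for 0.05 s.
At the end, for the whole second after the job is handed in: Every light canister stands on the tub's floor and every heavy one on the tray's floor (underside within 8 mm of that floor, within 62 mm in x and 52 mm in y of its centre, tilted less than 0.12 rad), released and at rest; the start button has been pressed after that and is up again (all of step 1 and value of joint start below 0.002 m); the robot touches nothing.
It fails at once if the beaker is disturbed (moved over 40 mm) (distance of beaker from where it was at the start of the episode above 0.04 m).
It fails at once if the flask is disturbed (moved over 40 mm) (distance of flask from where it was at the start of the episode above 0.04 m).
It fails at once if the jar is disturbed (moved over 40 mm) (distance of jar from where it was at the start of the episode above 0.04 m).
It fails at once if a canister is dropped instead of set down (falls free of the fingers faster than 0.5 m/s, a drop of some 15 to 25 mm) ((contact force between the fingers and canister_1 below 0.2 N and linear speed of canister_1 above 0.5 m/s and height (world z) of canister_1 above 0.012 m) or (contact force between the fingers and canister_2 below 0.2 N and linear speed of canister_2 above 0.5 m/s and height (world z) of canister_2 above 0.012 m) or (contact force between the fingers and canister_3 below 0.2 N and linear speed of canister_3 above 0.5 m/s and height (world z) of canister_3 above 0.012 m) or (contact force between the fingers and canister_4 below 0.2 N and linear speed of canister_4 above 0.5 m/s and height (world z) of canister_4 above 0.012 m)).
Of canister_1, canister_2, canister_3, canister_4 only 3 to 4 are there at a start; the rules pass over those that are not, and their reading is None.
At some moment in a run one of tray may be knocked a few centimetres aside while the robot is not near it.
It also fails if it takes over 208 s, if anything falls off the work surface, if the arm or the gripper's body presses on something with over 40 N, if the wrist force passes 120 N, or if a joint passes its speed limit or range.

### The arm

A 6-joint arm with a two-finger parallel gripper is mounted at the origin on the work surface. World frame = base frame: x ahead of the robot, y to its left, z up, the work surface at z = 0. Lengths are in m, angles in rad, forces in N, time in s.
With the tool pointing down it reaches from about 0.25 to 0.775 m from the base axis. Payload 4 kg.
Tool frame: the origin (TCP) lies on the centre line of the jaws, within the pads' length; the fingertips stand 22 mm ahead of it and the grasp point (between the pads) lies 3 mm ahead of it; y points along the fingers, x is the direction in which the jaws open and shut, and the axes are right-handed (so a half turn about y gives the same grasp; the last joint's range is limited). The gripper opens to 85 mm and grips with 20 to 120 N. Pads are 22 mm wide; open, the fingers measure 114 mm over their backs; the gripper's body (76 mm by 85 mm) begins 54 mm behind the grasp point. The pads swing forward as they close: fully open they stand 13 mm farther back than shut.
Start: joints at [-1.28, 0.087, 1.371, -0, 1.684, -0.103], TCP at [0.211, -0.508, 0.253] pointing down, gripper open.
Joint ranges: [-3.1, 3.1], [-0.76, 2.03], [0.27, 2.55], [-1.08, 4.22], [0.17, 2.65], [-2.57, 2.57]. Speed limits (rad/s): [2.79, 2.79, 3.14, 3.14, 3.14, 3.14].

### API

Orientations are given as a unit quaternion [x, y, z, w].
In Python, from station import r gives the robot as it stands.
- The arm moves only by the shell command python3 -m pendant 'ROWS'. ROWS is JSON, a list of rows, each a list of 5 numbers: the shift along the tool's x, y, z in mm, then the turn about the tool's y in degrees, then the opening, from 0 (shut) to 1 (fully open). A call has 1 to 8 rows; each row is the pose to reach, as a shift and turn from the pose commanded when the call began, along the tool's axes at that moment; what a row does not reach only later rows make up. A row lasts 1/10 s, in which the tool goes at most 50 mm and 8.59 degrees, less where a joint would pass 70% of its speed; a pose out of reach is approached as far as the arm can. A call with a gripper value outside its range is refused whole. The fingers move at their own pace and stop on an object; the grip force is fixed at half the most. Time passes only in rows, so rows that repeat a pose let the fingers close. It gives the time, the measured TCP pose, the force and the opening at its end, in the units of the state.
- r.observe(): the state, without advancing time (a new reading comes with each control period).
- r.camera(name): name is "scene" or "side" or "wrist"; returns (picture, depth): 384x512x3 uint8, red, green, blue; 384x512 float32, m along the optical axis (not along the pixel's ray), 0 where there is no reading.
- r.camera_info(name): a dict with "fx", "fy", "cx", "cy" (pixels), "T" (4x4, takes a point from camera to world coordinates). Camera axes: x right, y down, z forward; pixel columns grow to the right and rows downward; lengths in m; the calibration is good to about 2 mm. A picture is of the moment at which its call begins: read the wrist's pose just before it. camera_info takes no time and is no camera call; for the wrist camera it gives the pose at the moment of the call.
- r.finish_job(): hands the job in, once; it reports no verdict.
The state is a dict: "time": time; "joint_pos": joint angles; "dq": joint speeds; "joint_efforts": joint torques, N m; "position": TCP position; "tcp_rot": TCP orientation; "force": force on the tool from outside, world axes, zero at the start; "ft_torque": the same for the moment, N m; "opening": opening from 0.0 (shut) to 1.0 (fully open).
Only numpy, scipy, OpenCV 4.12 (cv2) and the standard library are available. Lean on these libraries where they do the work, as an engineer would, in place of code of your own. Each camera call takes 0.05 s, during which the arm holds its last target.

## Working session

There is one attempt and no reset: what is moved stays moved. The work goes in short steps, Python scripts to look and compute and a shell command to move; the robot and the scene stay as the last step left them, time stands still between calls to the robot, and variables do not carry over. Pictures are saved under pics/ and viewed, and the job is handed in when it is done.

```bash
ls; mkdir -p pics
cat > h.py <<'E'
import numpy as np, cv2
from station import r
def snap(name,fn):
    info=r.camera_info(name); im,d=r.camera(name)
    cv2.imwrite('pics/'+fn+'.png',im[:,:,::-1]); np.savez('pics/'+fn+'.npz',im=im,d=d,T=info['T'],K=[info['fx'],info['fy'],info['cx'],info['cy']])
    return im,d,info
def pts(fn):
    z=np.load('pics/'+fn+'.npz');d=z['d'];fx,fy,cx,cy=z['K'];T=z['T']
    v,u=np.mgrid[:d.shape[0],:d.shape[1]]
    P=np.stack([(u-cx)/fx*d,(v-cy)/fy*d,d],-1)@T[:3,:3].T+T[:3,3]
    P[d<=0]=np.nan
    return z['im'],P
E
python3 - <<'E'
from h import *
for n in('scene','side','wrist'): snap(n,n+'0'); 
i=r.camera_info('scene');print(np.round(i['T'],3),i['fx']);print(np.round(r.camera_info('side')['T'],3))
o=r.observe();print(o['position'],o['tcp_rot'],o['force'],o['time'])
E
```

```text
pics
[[-0.515  0.621 -0.59   1.372]
 [ 0.857  0.382 -0.346  0.443]
 [ 0.011 -0.684 -0.73   1.161]
 [ 0.     0.     0.     1.   ]] 478.0644428139603
[[-0.795 -0.343  0.5   -0.104]
 [-0.606  0.452 -0.654  0.831]
 [-0.001 -0.823 -0.568  0.868]
 [ 0.     0.     0.     1.   ]]
[ 0.21093109 -0.50757041  0.2523759 ] [-0.58775738  0.39300504 -0.39203852  0.58855255] [ 0.18490008 -0.02959582  0.67015369] 0.15
```

View pics/scene0.png

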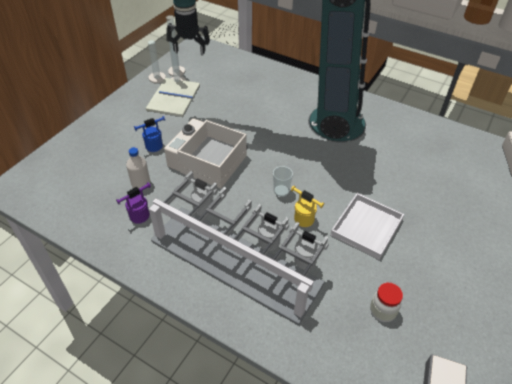

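View pics/side0.png

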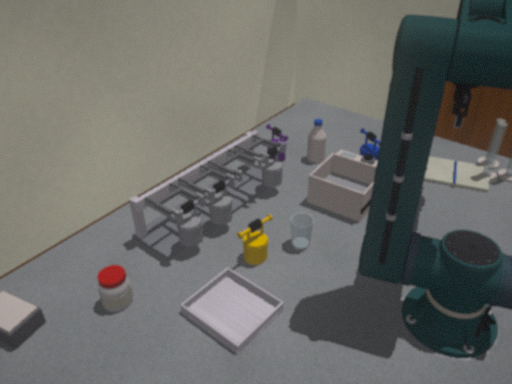

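View pics/wrist0.png

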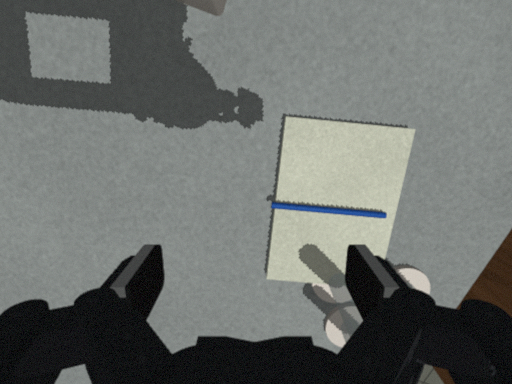

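Three canisters hang on the rack, with black grips at scene (203,186), (268,225) and (308,242). The place near (235,207) is empty. Look-alikes to leave alone are blue (152,130), purple (137,205) and yellow (306,205). Next I'll measure everything with the depth cloud.

Run:
```python
from h import *
for n in('scene0','side0'):
    im,P=pts(n); hsv=cv2.cvtColor(im,cv2.COLOR_RGB2HSV); z=P[...,2]
    print(n)
    # black grips
    m=((hsv[...,2]<60)&(z>.10)&(z<.2)&(P[...,0]>.2)).astype(np.uint8)
    k,l,s,c=cv2.connectedComponentsWithStats(m)
    for i in range(1,k):
        if s[i,4]>15:
            q=P[l==i]; t=q[q[:,2]>np.nanpercentile(q[:,2],60)]
            print('black',c[i].round(),s[i,4],'top mean',np.nanmean(t,0).round(4), np.nanmax(q[:,2]).round(3))
    # things by height slice
    for zn,lo,hi in(('rail',.14,.153),('tubrim',.095,.104),('tray',.022,.031),('deck',.084,.092)):
        m=((z>lo)&(z<hi)&(hsv[...,1]<60)&(hsv[...,2]>110)&(P[...,0]>.1)).astype(np.uint8)
        k,l,s,c=cv2.connectedComponentsWithStats(m)
        for i in range(1,k):
            if s[i,4]>60:
                q=P[l==i].astype(np.float32); rc=cv2.minAreaRect(q[:,:2]); print(zn,c[i].round(),s[i,4],'ctr',np.round(rc[0],4),'size',np.round(rc[1],3),round(rc[2],1),q[:,2].mean())
```

```text
scene0
black [330. 125.] 585 top mean [0.2118 0.0445 0.1835] 0.2
black [149. 122.] 51 top mean [ 0.4704 -0.5002  0.1178] 0.122
black [201. 184.] 46 top mean [ 0.6393 -0.1607  0.1535] 0.158
black [133. 192.] 72 top mean [ 0.7426 -0.3347  0.1187] 0.123
black [307. 196.] 58 top mean [0.4893 0.1074 0.1197] 0.124
black [270. 218.] 81 top mean [0.6435 0.0689 0.1538] 0.157
black [308. 237.] 90 top mean [0.6444 0.1861 0.1536] 0.158Traceback (most recent call last):
  File "<stdin>", line 18, in <module>
cv2.error: OpenCV(4.12.0) /io/opencv/modules/imgproc/src/convhull.cpp:143: error: (-215:Assertion failed) total >= 0 && (depth == CV_32F || depth == CV_32S) in function 'convexHull'
```

Run:
```python
from h import *
a=cv2.imread('pics/scene0.png')[100:320,110:420]; cv2.imwrite('pics/c1.png',cv2.resize(a,None,fx=2.5,fy=2.5,interpolation=2))
```

```text
(no output)
```

View pics/c1.png

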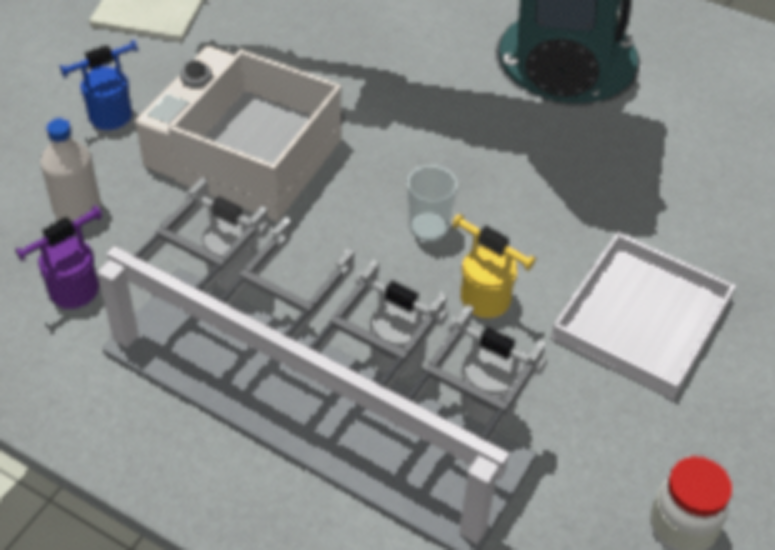

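Run:
```python
from h import *
for n in('scene0','side0'):
    im,P=pts(n); P=P.astype(np.float32);hsv=cv2.cvtColor(im,cv2.COLOR_RGB2HSV); z=P[...,2]
    print(n)
    if n=='side0':
        m=((hsv[...,2]<60)&(z>.10)&(z<.2)&(P[...,0]>.4)).astype(np.uint8)
        k,l,s,c=cv2.connectedComponentsWithStats(m)
        for i in range(1,k):
            if s[i,4]>15:
                q=P[l==i]; t=q[q[:,2]>np.nanpercentile(q[:,2],60)]
                print('black',c[i].round(),s[i,4],'top mean',np.nanmean(t,0).round(4))
    for zn,lo,hi in(('rail',.142,.151),('tubrim',.096,.103),('tray',.023,.031),('deck',.084,.092)):
        m=((z>lo)&(z<hi)&(P[...,0]>.3)&(hsv[...,1]<70)&(hsv[...,2]>110))
        if zn=='rail': m&=(P[...,0]>.7)
        m=m.astype(np.uint8)
        k,l,s,c=cv2.connectedComponentsWithStats(m,connectivity=8)
        for i in range(1,k):
            if s[i,4]>25:
                q=np.ascontiguousarray(P[l==i]); rc=cv2.minAreaRect(q[:,:2].copy()); print(zn,c[i].round(),s[i,4],'ctr',np.round(rc[0],4),'size',np.round(rc[1],3),round(rc[2],1),q[:,2].mean())
                if zn=='rail' and s[i,4]>100: print('fit',cv2.fitLine(q[:,:2].copy(),2,0,.01,.01).ravel(), q[:,:2].min(0),q[:,:2].max(0))
```

```text
scene0
rail [231. 239.] 943 ctr [0.7358 0.0083] size [0.497 0.066] 88.8 0.14559487
fit [0.04921303 0.9987883  0.75686896 0.01142429] [ 0.70009875 -0.24066092] [0.7725072  0.25632125]
rail [220. 215.] 66 ctr [ 0.7057 -0.0526] size [0.09  0.009] 89.3 0.14812434
rail [257. 234.] 82 ctr [0.7093 0.0657] size [0.091 0.018] 90.0 0.14786792
rail [296. 254.] 97 ctr [0.7079 0.184 ] size [0.091 0.015] 89.7 0.14812846
tubrim [215. 124.] 33 ctr [ 0.3458 -0.3129] size [0.014 0.084] 7.3 0.09821316
tubrim [235. 142.] 82 ctr [ 0.3943 -0.2022] size [0.153 0.06 ] 28.3 0.098543815
tubrim [204. 160.] 72 ctr [ 0.5143 -0.2528] size [0.028 0.144] 14.6 0.09821693
tubrim [132. 166.] 33 ctr [ 0.6533 -0.4227] size [0.016 0.04 ] 10.6 0.09953026
tubrim [201. 191.] 33 ctr [ 0.6273 -0.1753] size [0.017 0.036] 4.1 0.100024715
tubrim [195. 197.] 65 ctr [ 0.6522 -0.1791] size [0.046 0.025] 77.3 0.09932515
tubrim [270. 225.] 52 ctr [0.6317 0.063 ] size [0.021 0.038] 13.9 0.09937302
tubrim [265. 232.] 94 ctr [0.6583 0.0636] size [0.051 0.025] 85.4 0.098997876
tubrim [307. 244.] 61 ctr [0.6332 0.1823] size [0.018 0.037] 
[... 3775 characters left out ...]
.08739409
deck [386.  18.] 37 ctr [ 1.1071 -1.9783] size [0.037 0.175] 88.5 0.088420644
deck [248.  19.] 29 ctr [ 1.7661 -1.4378] size [0.022 0.184] 3.0 0.0881896
deck [197.  37.] 48 ctr [ 1.7642 -1.0028] size [0.249 0.024] 89.3 0.08747014
deck [166.  48.] 35 ctr [ 1.7556 -0.7782] size [0.133 0.032] 86.4 0.088460326
deck [143.  56.] 39 ctr [ 1.7634 -0.6269] size [0.022 0.148] 3.0 0.087283865
deck [109.  67.] 49 ctr [ 1.7672 -0.425 ] size [0.156 0.021] 89.9 0.08851206
deck [81. 77.] 48 ctr [ 1.7632 -0.2693] size [0.019 0.134] 2.3 0.087904654
deck [26. 96.] 98 ctr [ 1.763  -0.0099] size [0.024 0.235] 0.9 0.088054754
deck [302. 219.] 102 ctr [ 0.4161 -0.0119] size [0.059 0.066] 35.0 0.087272964
```

```bash
cat >> h.py <<'E'
from scipy.spatial.transform import Rotation as R
def go(x,y,z,yaw=None):
    """print tool shift mm & turn to reach TCP x,y,z, jaw axis at yaw deg (mod 180)"""
    o=r.observe(); M=R.from_quat(o['tcp_rot']).as_matrix(); p=np.array(o['position'])
    s=M.T@(np.array([x,y,z])-p)*1000
    cur=np.degrees(np.arctan2(M[1,0],M[0,0])); t=0
    if yaw is not None:
        t=(yaw-cur+90)%180-90
        t=t if M[2,1]>0 else -t   # turn about tool y
    print('t',round(o['time'],2),'pos',p.round(4),'yaw',round(cur,2),'tilt',M[2].round(4),'F',np.round(o['force'],2),'op',round(o['opening'],3),'q6',np.round(o['joint_pos'],2)[5],'SHIFT',s.round(1),'turn',round(t,2))
E
python3 - <<'E'
from h import *
o=r.observe();print(R.from_quat(o['tcp_rot']).as_matrix().round(3))
go(.40,-.30,.40,-1.1)
E
```

```text
[[ 0.384 -0.001  0.923]
 [-0.923  0.002  0.384]
 [-0.002 -1.     0.   ]]
t 0.15 pos [ 0.2109 -0.5076  0.2524] yaw -67.44 tilt [-1.8e-03 -1.0e+00  2.0e-04] F [ 0.18 -0.03  0.67] op 1.0 q6 -0.1 SHIFT [-119.4 -147.4  254.3] turn -66.34
```

```bash
python3 -m pendant '[[-120,-148,254,-66.3,1],[-120,-148,254,-66.3,1],[-120,-148,254,-66.3,1],[-120,-148,254,-66.3,1],[-120,-148,254,-66.3,1],[-120,-148,254,-66.3,1],[-120,-148,254,-66.3,1],[-120,-148,254,-66.3,1]]'
python3 - <<'E'
from h import *
go(.64,.07,.35,-1.1)
snap('wrist','w1'); print(r.camera_info('wrist')['T'].round(3))
E
```

```text
time: 0.95
position: [0.4014, -0.2977, 0.4034]
tcp_rot: [0.708, -0.002, 0.005, -0.706]
force: [-0.2, -0.9, -1.0]
opening: 1.0
t 0.95 pos [ 0.4014 -0.2977  0.4034] yaw -0.58 tilt [ 0.0033 -1.     -0.0021] F [-0.23 -0.91 -1.05] op 1.0 q6 -0.74 SHIFT [234.8  53.4 370.2] turn 0.52
[[ 1.    -0.009 -0.002  0.401]
 [-0.009 -0.96  -0.28  -0.228]
 [ 0.     0.28  -0.96   0.523]
 [ 0.     0.     0.     1.   ]]
```

View pics/w1.png

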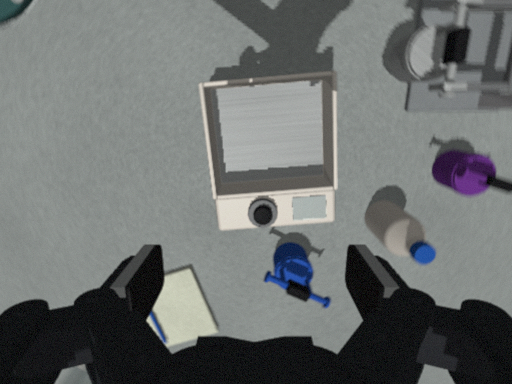

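Run:
```python
from h import *
im,P=pts('w1'); P=P.astype(np.float32); z=P[...,2]; x=P[...,0]; y=P[...,1]
roi=np.zeros(z.shape,bool); roi[60:235,190:345]=1
def rect(m,n):
    q=P[m][:, :2].copy(); rc=cv2.minAreaRect(q); print(n,len(q),rc, cv2.boxPoints(rc).round(4).tolist())
m=roi&(z>.0945)&(z<.106); rect(m,'rim')
m=roi&(z>.025)&(z<.035)&(y<-.17)&(y>-.33); m=cv2.erode(m.astype(np.uint8),np.ones((3,3)))>0; rect(m,'floor')
m=roi&(z>.08)&(z<.094)&(y<-.31); m=cv2.erode(m.astype(np.uint8),np.ones((3,3)))>0;rect(m,'deck')
hsv=cv2.cvtColor(im,cv2.COLOR_RGB2HSV); m=roi&(hsv[...,2]<70)&(z>.09)&(y<-.31); rect(m,'button'); print(P[m].mean(0),np.percentile(P[m][:,2],[5,50,95]))
```

```text
rim 2744 ((0.4266807436943054, -0.2960659861564636), (0.17948287725448608, 0.20892390608787537), 3.6487555503845215) [[0.3305000066757202, -0.19750000536441803], [0.34380000829696655, -0.4059999883174896], [0.5228999853134155, -0.3946000039577484], [0.5095999836921692, -0.18610000610351562]]
floor 8572 ((0.42527490854263306, -0.2659802734851837), (0.166579008102417, 0.13432049751281738), 3.416652202606201) [[0.33809998631477356, -0.20389999449253082], [0.34610000252723694, -0.33799999952316284], [0.5123999714851379, -0.3280999958515167], [0.5044000148773193, -0.1940000057220459]]
deck 2573 ((0.4318186044692993, -0.3759795129299164), (0.17649725079536438, 0.06813560426235199), 8.527636528015137) [[0.3395000100135803, -0.3553999960422516], [0.3495999872684479, -0.4228000044822693], [0.5241000056266785, -0.39660000801086426], [0.5139999985694885, -0.32919999957084656]]
button 320 ((0.41028323769569397, -0.37613239884376526), (0.034800127148628235, 0.030220704153180122), 84.09870910644531) [[0.3935000002384186, -0.3919000029563904], [0.4235000014305115, -0.39500001072883606], [0.4271000027656555, -0.36039999127388], [0.3970000147819519, -0.3573000133037567]]
[ 0.41262215 -0.37710208  0.10830369] [0.09856625 0.10973908 0.11134669]
```

Tub centre is about (0.425, -0.272) with yaw 3.5°, and the button top is at about (0.4115, -0.377, 0.110). Its size matches the description. Next I'll look at the rack.

```bash
python3 -m pendant '[[200,20,330,0.5,1],[200,20,330,0.5,1],[200,20,330,0.5,1],[200,20,330,0.5,1],[200,20,330,0.5,1],[200,20,330,0.5,1],[200,20,330,0.5,1],[200,20,330,0.5,1]]'
python3 - <<'E'
from h import *
go(.64,.07,.35,-1.1)
snap('wrist','w2'); print(r.camera_info('wrist')['T'].round(3))
E
```

```text
time: 1.8
position: [0.607, 0.0288, 0.3798]
tcp_rot: [-0.707, 0.011, -0.01, 0.707]
force: [0.6, -0.9, -0.5]
opening: 1.003
t 1.8 pos [0.607  0.0288 0.3798] yaw -1.67 tilt [-2.e-03 -1.e+00  4.e-04] F [ 0.58 -0.93 -0.45] op 1.003 q6 -0.02 SHIFT [31.9 29.7 42.1] turn -0.57
[[ 1.    -0.021 -0.01   0.61 ]
 [-0.023 -0.961 -0.274  0.103]
 [-0.004  0.274 -0.962  0.499]
 [ 0.     0.     0.     1.   ]]
```

View pics/w2.png

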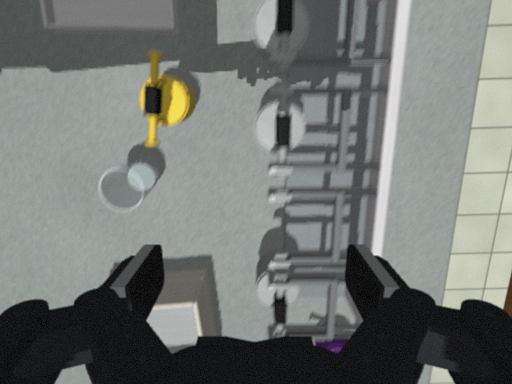

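Run:
```python
from h import *
im,P=pts('w2'); P=P.astype(np.float32); z=P[...,2]; hsv=cv2.cvtColor(im,cv2.COLOR_RGB2HSV)
m=((hsv[...,2]<70)&(z>.10)&(z<.17)&(P[...,0]>.4)).astype(np.uint8); m[240:]*=0
m2=((hsv[...,2]<70)&(z>.10)&(z<.17)).astype(np.uint8); m2[:240]=0; m2[:,:262]=0; m2[:,300:]=0; m|=m2
k,l,s,c=cv2.connectedComponentsWithStats(m)
for i in range(1,k):
    if s[i,4]>30:
        q=P[l==i]; zm=np.percentile(q[:,2],90); t=q[q[:,2]>zm-.005]; rc=cv2.minAreaRect(t[:,:2].copy())
        print(c[i].round(),s[i,:4],zm.round(4),np.round(rc[0],4),np.round(rc[1],4),round(rc[2],1))
for a,b in((.11,1),):
    m=((z>.142)&(z<.151)&(P[...,0]>.73)&(P[...,0]<.8)); q=P[m][:,:2].copy(); print('rail',cv2.minAreaRect(q), cv2.fitLine(q,2,0,.01,.01).ravel())
m=((z>.152)&(z<.168)&(P[...,0]>.6)&(P[...,0]<.68)&(hsv[...,2]>90)).astype(np.uint8)
k,l,s,c=cv2.connectedComponentsWithStats(m)
for i in range(1,k):
    if s[i,4]>20: q=P[l==i];print('lip',c[i].round(),q.mean(0).round(4),q.min(0).round(4),q.max(0).round(4))
```

```text
[285.  17.] [277   0  17  35] 0.1559 [0.6402 0.1831] [0.0307 0.0145] 89.9
[336.  46.] [294   0  59  65] 0.1509 [0.6939 0.1553] [0.0789 0.0429] 45.2
[153. 100.] [145  86  16  28] 0.1208 [0.4851 0.1086] [0.0296 0.0127] 81.2
[343.  98.] [337  90  11  20] 0.1509 [0.7025 0.102 ] [0.0198 0.0106] 87.7
[283. 130.] [276 115  14  32] 0.1558 [0.6385 0.0698] [0.0316 0.0139] 87.4
[280. 310.] [274 294  12  31] 0.1558 [ 0.6341 -0.1653] [0.0146 0.0326] 2.1
[292. 333.] [285 330  15   6] 0.1451 [ 0.6514 -0.2074] [0.02   0.0019] 0.6
rail ((0.7462581396102905, -0.006273895502090454), (0.408964067697525, 0.03670669347047806), 89.07508850097656) [0.01707252 0.99985427 0.7553722  0.07227381]
lip [282.  59.] [0.6378 0.1436 0.16  ] [0.6252 0.1387 0.1567] [0.6489 0.1467 0.162 ]
lip [281.  91.] [0.6366 0.1119 0.1601] [0.6246 0.1073 0.1581] [0.6479 0.1147 0.1621]
lip [276. 132.] [0.6305 0.07   0.1538] [0.6298 0.0564 0.152 ] [0.6312 0.0847 0.1562]
lip [283. 148.] [0.6383 0.0521 0.1545] [0.6331 0.0505 0.1527] [0.6431 0.0543 0.1556]
lip [279. 172.] [0.6333 0.0258 0.1596] [0.6211 0.0217 0.152 ] [0.648  0.0293 0.1619]
lip [278. 199.] [ 0.6327 -0.0061  0.1596] [ 0.6206 -0.0105  0.152 ] [ 0.647  -0.0025  0.1622]
lip [278. 265.] [ 0.6315 -0.0915  0.1594] [ 0.6192 -0.0959  0.1522] [ 0.6445 -0.0879  0.1619]
lip [277. 287.] [ 0.6305 -0.1234  0.159 ] [ 0.6187 -0.1291  0.1522] [ 0.6433 -0.1199  0.1618]
```

Run:
```python
from h import *
go(.639,.0695,.21,-1.0)
```

```text
t 1.85 pos [0.6088 0.0329 0.3779] yaw -1.35 tilt [-0.0027 -1.      0.0043] F [-0.23  2.31 -1.99] op 1.001 q6 -0.02 SHIFT [ 29.8 168.   36.5] turn -0.35
```

```bash
python3 -m pendant '[[30,40,36,-0.3,0.5],[30,90,36,-0.3,0.5],[30,140,36,-0.3,0.5],[30,168,36,-0.3,0.5],[30,168,36,-0.3,0.5],[30,168,36,-0.3,0.5],[30,168,36,-0.3,0.5]]'
python3 - <<'E'
from h import *
go(.639,.0695,.150,-1.0)
snap('wrist','w3')
snap('side','s3')
E
```

```text
time: 2.55
position: [0.6385, 0.061, 0.2172]
tcp_rot: [-0.707, 0.006, -0.011, 0.707]
force: [-0.3, -0.1, 0.6]
opening: 0.498
t 2.55 pos [0.6385 0.061  0.2172] yaw -1.4 tilt [ 6.2e-03 -1.0e+00  1.0e-04] F [-0.31 -0.11  0.55] op 0.498 q6 0.03 SHIFT [-0.2 67.2  8.5] turn -0.4
```

View pics/w3.png

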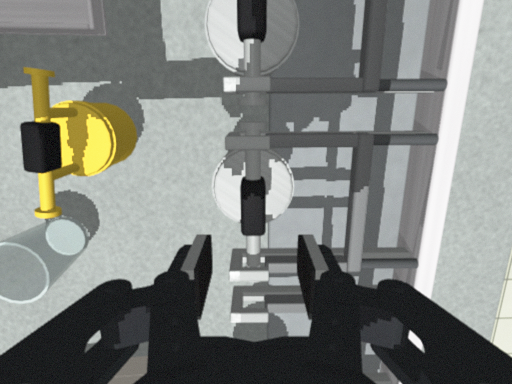

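View pics/s3.png

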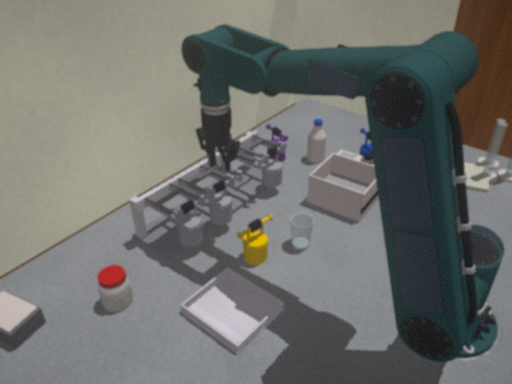

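The wrist view shows the block at (253,205), centred between the jaws in x, with the keeper prongs beside the hook arms. I'll re-measure from this closer view.

```bash
cat >> h.py <<'E'
def blocks(fn,lo,hi,roi=None):
    im,P=pts(fn); P=P.astype(np.float32); z=P[...,2]; hsv=cv2.cvtColor(im,cv2.COLOR_RGB2HSV)
    m=((hsv[...,2]<70)&(z>lo)&(z<hi)).astype(np.uint8)
    k,l,s,c=cv2.connectedComponentsWithStats(m)
    for i in range(1,k):
        if s[i,4]>40:
            q=P[l==i]; zm=np.percentile(q[:,2],90); t=q[q[:,2]>zm-.004]; rc=cv2.minAreaRect(t[:,:2].copy())
            print(c[i].round(),s[i,4],'ztop',zm.round(4),np.round(rc[0],4),np.round(rc[1],4),round(rc[2],1))
E
python3 - <<'E'
from h import *
blocks('w3',.145,.165); go(.639,.0695,.150,-1)
E
```

```text
[252.  19.] 1068 ztop 0.1557 [0.6399 0.1761] [0.0174 0.0149] 87.9
[365.  36.] 189 ztop 0.1487 [0.7037 0.1657] [0.0397 0.0013] 89.3
[384.  85.] 115 ztop 0.148 [0.7166 0.1412] [0.0062 0.0065] 89.4
[381. 139.] 154 ztop 0.1483 [0.7174 0.109 ] [0.0058 0.011 ] 88.6
[354. 169.] 100 ztop 0.1486 [0.7022 0.0904] [0.029  0.0012] 89.2
[253. 207.] 1292 ztop 0.1557 [0.6379 0.0686] [0.0348 0.0154] 87.9
[401. 260.] 49 ztop 0.1466 [0.7395 0.0258] [0.0011 0.02  ] 88.6
t 2.65 pos [0.6386 0.0612 0.2175] yaw -1.38 tilt [ 7.e-03 -1.e+00  1.e-04] F [-0.54 -0.06  0.24] op 0.497 q6 0.03 SHIFT [-0.3 67.5  8.3] turn -0.38
```

```bash
python3 -m pendant '[[-1,0,8,-0.4,0.5],[-1,20,8,-0.4,0.5],[-1,40,8,-0.4,0.5],[-1,55,8,-0.4,0.5],[-1,67,8,-0.4,0.5],[-1,67,8,-0.4,0.5],[-1,67,8,-0.4,0.5]]'
python3 - <<'E'
from h import *
go(.638,.0688,.150,-1.0)
E
```

```text
time: 3.35
position: [0.6365, 0.0696, 0.1467]
tcp_rot: [0.707, -0.006, 0.006, -0.707]
force: [0.1, -0.0, 0.4]
opening: 0.496
t 3.35 pos [0.6365 0.0696 0.1467] yaw -0.93 tilt [ 6.e-04 -1.e+00  0.e+00] F [ 0.1  -0.05  0.41] op 0.496 q6 0.04 SHIFT [ 1.5 -3.3 -0.7] turn 0.07
```

```bash
python3 -m pendant '[[1,-2,0,0,0.5],[1,-2,0,0,0.1],[1,-2,0,0,0],[1,-2,0,0,0],[1,-2,0,0,0],[1,-2,0,0,0],[1,-2,0,0,0]]'
python3 - <<'E'
from h import *
go(.638,.0688,.150,-1.0)
E
```

```text
time: 4.05
position: [0.6379, 0.0694, 0.1496]
tcp_rot: [0.707, -0.005, 0.007, -0.707]
force: [0.3, 0.7, 6.1]
opening: 0.173
t 4.05 pos [0.6379 0.0694 0.1496] yaw -0.95 tilt [ 0.0025 -1.      0.    ] F [0.28 0.67 6.13] op 0.173 q6 0.04 SHIFT [ 0.1 -0.4 -0.6] turn 0.05
```

```bash
python3 -m pendant '[[6,-1,0,0,0],[12,-1,0,0,0],[18,-1,0,0,0],[24,-1,0,0,0],[24,-1,0,0,0],[24,-1,0,0,0]]'
python3 - <<'E'
from h import *
go(.662,.0694,.150,-1.0)
E
```

```text
time: 4.65
position: [0.6569, 0.0692, 0.1496]
tcp_rot: [0.707, -0.01, 0.002, -0.707]
force: [-14.0, -0.7, 10.2]
opening: 0.178
t 4.65 pos [0.6569 0.0692 0.1496] yaw -0.94 tilt [-1.180e-02 -9.999e-01 -5.000e-04] F [-13.96  -0.7   10.19] op 0.178 q6 0.04 SHIFT [ 5.1 -0.5  0.3] turn 0.06
```

```bash
python3 -m pendant '[[0,-1.5,0,0,0],[4,-1.5,0,0,0],[4,-1.5,0,0,0],[4,-1.5,0,0,0]]'
python3 - <<'E'
from h import *
go(.662,.0694,.150,-1.0)
snap('wrist','w4')
E
```

```text
time: 5.05
position: [0.6602, 0.0691, 0.1496]
tcp_rot: [0.707, -0.011, 0.001, -0.707]
force: [-14.0, -0.7, 6.3]
opening: 0.174
t 5.05 pos [0.6602 0.0691 0.1496] yaw -0.93 tilt [-1.430e-02 -9.999e-01 -5.000e-04] F [-13.98  -0.72   6.25] op 0.174 q6 0.04 SHIFT [ 1.8 -0.4  0.3] turn 0.07
```

View pics/w4.png

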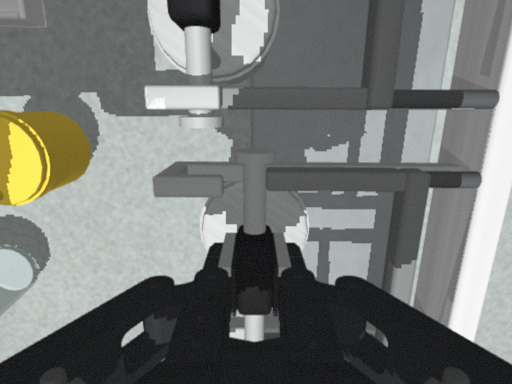

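The crossbar (col 243–267) is clear of the lip's end (col 222). Now I'll lift it.

```bash
python3 -m pendant '[[1,-8,0,0,0],[1,-18,0,0,0],[1,-28,0,0,0],[1,-40,0,0,0],[1,-55,0,0,0],[1,-70,0,0,0],[1,-70,0,0,0],[1,-70,0,0,0]]'
python3 - <<'E'
from h import *
go(.42,.28,.32,-1.0)
E
```

```text
time: 5.9
position: [0.6667, 0.069, 0.2222]
tcp_rot: [0.707, -0.005, 0.007, -0.707]
force: [0.1, 0.6, -8.5]
opening: 0.172
t 5.9 pos [0.6667 0.069  0.2222] yaw -0.94 tilt [ 0.0025 -1.      0.    ] F [ 0.07  0.55 -8.48] op 0.172 q6 0.03 SHIFT [-249.9  -98.5  206.9] turn 0.06
```

```bash
python3 -m pendant '[[0,-40,0,0,0],[0,-70,0,0,0],[0,-70,0,0,0],[0,-70,0,0,0],[0,-70,0,0,0]]'
python3 - <<'E'
from h import *
go(.42,.28,.30,-1.0)
E
```

```text
time: 6.4
position: [0.6654, 0.069, 0.2872]
tcp_rot: [0.707, -0.008, 0.004, -0.707]
force: [-0.2, 0.0, -9.1]
opening: 0.174
t 6.4 pos [0.6654 0.069  0.2872] yaw -0.94 tilt [-5.7e-03 -1.0e+00 -3.0e-04] F [-0.21  0.01 -9.1 ] op 0.174 q6 0.03 SHIFT [-248.9  -11.4  207. ] turn 0.06
```

About 9 N means it's full, so it goes on the tray. I'll re-measure the tray with both fixed cameras.

```bash
cat >> h.py <<'E'
def tray(tag):
    A=[]
    for n in('scene','side'):
        snap(n,n+tag); im,P=pts(n+tag); P=P.astype(np.float32);z=P[...,2]
        hsv=cv2.cvtColor(im,cv2.COLOR_RGB2HSV)
        m=(z>.024)&(z<.0305)&(P[...,0]>.26)&(P[...,0]<.56)&(P[...,1]>.15)&(P[...,1]<.45)&(hsv[...,1]<60)&(hsv[...,2]>100)
        q=P[m][:,:2].copy()
        if len(q)>20: print(n,len(q),cv2.minAreaRect(q)); A.append(q)
    q=np.concatenate(A); rc=cv2.minAreaRect(q); print('both',rc,cv2.boxPoints(rc).round(4).tolist())
E
python3 - <<'E'
from h import *
tray('1')
E
```

```text
scene 240 ((0.41417694091796875, 0.2847687005996704), (0.1602606624364853, 0.1834634244441986), 87.4762191772461)
side 495 ((0.4109598994255066, 0.28593191504478455), (0.15995754301548004, 0.1823612004518509), 87.57784271240234)
both ((0.41266971826553345, 0.28525853157043457), (0.16103827953338623, 0.18626804649829865), 87.19742584228516) [[0.3156999945640564, 0.2093999981880188], [0.501800000667572, 0.20029999315738678], [0.5095999836921692, 0.3610999882221222], [0.32359999418258667, 0.3702000081539154]]
```

View pics/scene1.png

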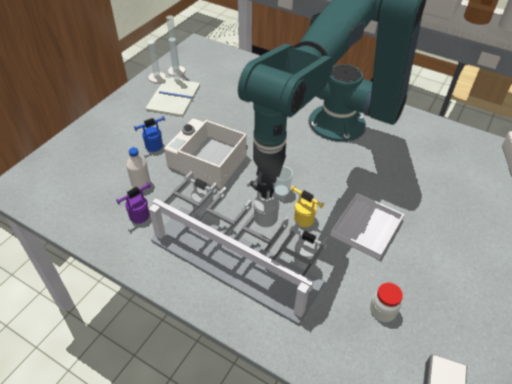

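Run:
```python
from h import *
go(.4515,.2832,.27,-2.6)
```

```text
t 6.5 pos [0.6654 0.0689 0.2871] yaw -0.94 tilt [-6.1e-03 -1.0e+00 -3.0e-04] F [ 0.43 -0.71 -8.92] op 0.172 q6 0.03 SHIFT [-217.3   18.4  210.7] turn 1.66
```

```bash
python3 -m pendant '[[-20,-20,20,0.5,0],[-50,-20,50,1,0],[-85,-20,85,1.6,0],[-120,-10,120,1.6,0],[-155,0,150,1.6,0],[-190,10,185,1.6,0],[-217,18,211,1.6,0],[-217,18,211,1.6,0]]'
python3 - <<'E'
from h import *
go(.4515,.2832,.25,-2.6)
E
python3 -m pendant '[[0,0,0,0,0],[0,0,0,0,0],[0,0,0,0,0]]'
python3 - <<'E'
from h import *
go(.4515,.2832,.14,-2.6); snap('wrist','w5'); snap('side','s5')
E
```

```text
time: 7.3
position: [0.4474, 0.2867, 0.2698]
tcp_rot: [-0.707, 0.016, -0.01, 0.707]
force: [0.8, -0.4, -7.5]
opening: 0.178
t 7.3 pos [0.4474 0.2867 0.2698] yaw -2.12 tilt [-8.1e-03 -1.0e+00  2.0e-04] F [ 0.83 -0.4  -7.54] op 0.178 q6 0.5 SHIFT [ 4.4 19.7 -3.3] turn 0.48
time: 7.6
position: [0.4535, 0.2827, 0.2726]
tcp_rot: [0.707, -0.016, 0.016, -0.707]
force: [0.6, 0.4, -7.0]
opening: 0.175
t 7.6 pos [0.4535 0.2827 0.2726] yaw -2.64 tilt [ 0.e+00 -1.e+00 -4.e-04] F [ 0.63  0.35 -7.05] op 0.175 q6 0.5 SHIFT [ -2.1 132.6   0.5] turn -0.04
```

View pics/w5.png

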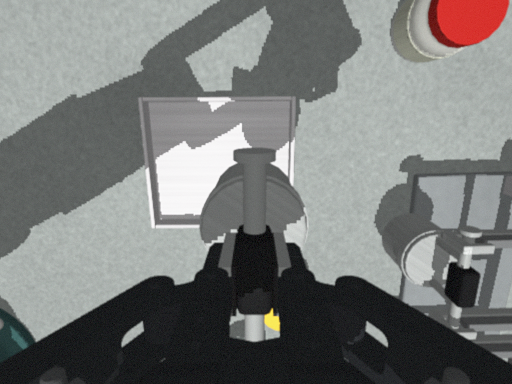

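View pics/s5.png

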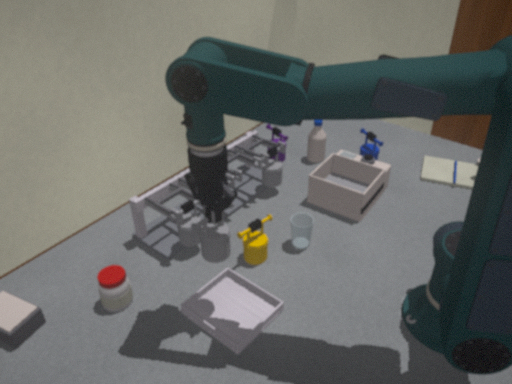

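Run:
```python
from h import *
im,P=pts('w5');P=P.astype(np.float32);z=P[...,2];roi=np.zeros(z.shape,bool);roi[85:235,125:305]=1
m=roi&(z>.022)&(z<.034);q=P[m][:,:2].copy();rc=cv2.minAreaRect(q);print(rc,cv2.boxPoints(rc).round(4).tolist())
m=roi&(P[...,0]>.35)&(P[...,0]<.39)&(P[...,1]>.25)&(P[...,1]<.34);print('floor z',np.nanmedian(z[m]))
```

```text
((0.4107045829296112, 0.2846936881542206), (0.1598491668701172, 0.18020980060100555), 87.53396606445312) [[0.3172000050544739, 0.2087000012397766], [0.49729999899864197, 0.20100000500679016], [0.5041999816894531, 0.36070001125335693], [0.32409998774528503, 0.3684000074863434]]
floor z 0.005259614
```

```bash
python3 -m pendant '[[-4,25,0,0,0],[-4,55,0,0,0],[-4,85,0,0,0],[-4,110,0,0,0],[-4,130,0,0,0],[-4,141,0,0,0],[-4,141,0,0,0],[-4,141,0,0,0]]'
python3 - <<'E'
from h import *
go(.449,.283,.12,-2.6)
E
```

```text
time: 8.5
position: [0.4496, 0.2837, 0.1328]
tcp_rot: [-0.707, 0.015, -0.016, 0.707]
force: [0.3, 0.2, -6.1]
opening: 0.177
t 8.5 pos [0.4496 0.2837 0.1328] yaw -2.57 tilt [ 1.5e-03 -1.0e+00  7.0e-04] F [ 0.32  0.22 -6.06] op 0.177 q6 0.5 SHIFT [-0.6 12.8 -0.8] turn 0.03
```

```bash
python3 -m pendant '[[0,4,0,0,0],[0,8,0,0,0],[0,11,0,0,0],[0,12,0,0,0],[0,12,0,0,0],[0,12,0,0,0]]'
```

```text
time: 9.1
position: [0.4488, 0.2838, 0.1202]
tcp_rot: [-0.707, 0.016, -0.016, 0.707]
force: [-0.2, -0.5, -5.0]
opening: 0.175
```

```bash
python3 -m pendant '[[0,1,0,0,0],[0,1.5,0,0,0],[0,1.5,0,0,0]]'
```

```text
time: 9.4
position: [0.4489, 0.2841, 0.1201]
tcp_rot: [-0.707, 0.015, -0.016, 0.707]
force: [-5.3, 0.5, 5.8]
opening: 0.175
```

Contact. I'll release, open partly and rise.

```bash
python3 -m pendant '[[0,0,0,0,0.25],[0,0,0,0,0.4],[0,0,0,0,0.5],[0,0,0,0,0.5]]'; python3 -m pendant '[[0,-15,0,0,0.5],[0,-50,0,0,0.5],[0,-95,0,0,0.5],[0,-130,0,0,0.5],[0,-130,0,0,0.5],[0,-130,0,0,0.5]]'
python3 - <<'E'
from h import *
go(.640,.186,.23,-1.0); snap('wrist','w6'); blocks('w6',.11,.135)
E
```

```text
time: 9.8
position: [0.4491, 0.2836, 0.1183]
tcp_rot: [-0.707, 0.015, -0.016, 0.707]
force: [-0.1, -0.3, 0.1]
opening: 0.503
time: 10.4
position: [0.4493, 0.2839, 0.2493]
tcp_rot: [-0.707, 0.015, -0.017, 0.707]
force: [-0.9, 0.2, -1.0]
opening: 0.5
t 10.4 pos [0.4493 0.2839 0.2493] yaw -2.54 tilt [ 0.0025 -1.      0.0011] F [-0.94  0.22 -0.97] op 0.5 q6 0.5 SHIFT [194.8  19.7 -89.3] turn -1.54
[252. 192.] 742 ztop 0.1258 [0.4471 0.2839] [0.0352 0.0149] 87.6
[466. 297.] 76 ztop 0.1346 [0.633  0.1832] [0.0046 0.04  ] 3.8
```

View pics/w6.png

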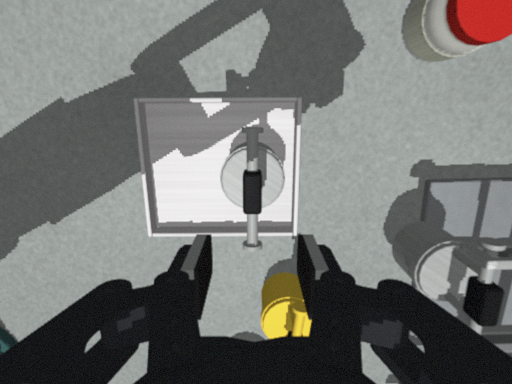

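The canister stands upright on the tray, with its block at (252,192) and top z 0.126. Next is the left canister at y = 0.186.

```bash
python3 -m pendant '[[40,0,-15,-0.5,0.5],[85,0,-35,-1,0.5],[130,10,-60,-1.5,0.5],[170,20,-80,-1.5,0.5],[195,20,-89,-1.5,0.5],[195,20,-89,-1.5,0.5],[195,20,-89,-1.5,0.5]]'
python3 - <<'E'
from h import *
snap('wrist','w7'); blocks('w7',.145,.165);go(.640,.1862,.149,-1.0);
E
```

```text
time: 11.15
position: [0.639, 0.1857, 0.2252]
tcp_rot: [0.707, -0.009, 0.005, -0.707]
force: [0.1, -0.0, -0.4]
opening: 0.5
[380. 148.] 146 ztop 0.1481 [0.719  0.2275] [0.006  0.0114] 88.3
[355. 171.] 69 ztop 0.1488 [0.7046 0.2133] [0.0225 0.0011] 89.3
[257. 212.] 1164 ztop 0.1557 [0.64   0.1866] [0.0349 0.0148] 88.6
[282. 263.] 78 ztop 0.1489 [0.6572 0.1464] [0.0205 0.0032] 5.1
[381. 264.] 65 ztop 0.1465 [0.7284 0.1443] [0.0013 0.0276] 88.8
[285. 302.] 125 ztop 0.1492 [0.6604 0.1145] [0.002 0.027] 89.5
t 11.2 pos [0.6387 0.1863 0.2263] yaw -1.03 tilt [-3.7e-03 -1.0e+00 -4.0e-04] F [-0.13 -0.06 -0.27] op 0.503 q6 0.22 SHIFT [ 1.6 77.3 -0. ] turn -0.03
```

```bash
python3 -m pendant '[[1,20,0,0,0.5],[1,40,0,0,0.5],[1,60,0,0,0.5],[1,76,0,0,0.5],[1,76,0,0,0.5],[1,76,0,0,0.5]]'
python3 - <<'E'
from h import *
go(.640,.1864,.149,-1.0)
E
```

```text
time: 11.8
position: [0.6401, 0.1867, 0.1526]
tcp_rot: [0.707, -0.006, 0.006, -0.707]
force: [0.4, -0.2, -0.3]
opening: 0.501
t 11.8 pos [0.6401 0.1867 0.1526] yaw -0.99 tilt [-1.e-04 -1.e+00 -1.e-04] F [ 0.38 -0.2  -0.3 ] op 0.501 q6 0.22 SHIFT [-0.1  3.6 -0.3] turn 0.01
```

```bash
python3 -m pendant '[[0,2,0,0,0.5],[0,2,0,0,0.1],[0,2,0,0,0],[0,2,0,0,0],[0,2,0,0,0],[0,2,0,0,0]]'; python3 -m pendant '[[6,-2,0,0,0],[12,-2,0,0,0],[18,-2,0,0,0],[24,-2,0,0,0],[28,-2,0,0,0],[28,-2,0,0,0],[28,-2,0,0,0]]'
```

```text
time: 12.4
position: [0.6411, 0.1862, 0.1515]
tcp_rot: [-0.707, 0.006, -0.007, 0.707]
force: [-1.2, -0.1, 6.1]
opening: 0.176
time: 13.1
position: [0.6668, 0.1858, 0.1516]
tcp_rot: [0.707, -0.009, 0.004, -0.707]
force: [-6.7, -0.2, 4.0]
opening: 0.176
```

```bash
python3 -m pendant '[[-1,-8,0,0,0],[-1,-18,0,0,0],[-1,-28,0,0,0],[-1,-40,0,0,0],[-1,-55,0,0,0],[-1,-75,0,0,0],[-1,-75,0,0,0],[-1,-75,0,0,0]]';  python3 -m pendant '[[0,-40,0,0,0],[0,-65,0,0,0],[0,-65,0,0,0],[0,-65,0,0,0],[0,-65,0,0,0]]'
python3 - <<'E'
from h import *
go(.3730,.2866,.30,-2.5)
for i in range(4): snap('scene','sc8'); print(r.observe()['force'].round(2))
blocks('sc8',.10,.35)
E
```

```text
time: 13.9
position: [0.6682, 0.1856, 0.2287]
tcp_rot: [-0.707, 0.005, -0.007, 0.707]
force: [0.0, -0.1, -3.9]
opening: 0.176
time: 14.4
position: [0.6669, 0.1855, 0.2889]
tcp_rot: [0.707, -0.008, 0.005, -0.707]
force: [0.3, 0.2, -3.8]
opening: 0.172
t 14.4 pos [0.6669 0.1855 0.2889] yaw -1.04 tilt [-0.0051 -1.     -0.0012] F [ 0.26  0.2  -3.75] op 0.172 q6 0.21 SHIFT [-295.8   -9.7   95.8] turn 1.46
[-0.87 -0.05 -3.04]
[-0.27 -0.11 -3.23]
[-0.29  0.19 -2.61]
[-0.01 -0.08 -3.  ]
[388.  96.] 1364 ztop 0.3278 [0.1125 0.1898] [0.0178 0.0858] 10.9
[149. 122.] 55 ztop 0.1185 [ 0.4703 -0.5015] [0.0159 0.0288] 76.0
[200. 184.] 61 ztop 0.155 [ 0.6381 -0.1647] [0.0284 0.0125] 85.4
[133. 192.] 81 ztop 0.1204 [ 0.7444 -0.3349] [0.0145 0.0314] 73.8
[310. 206.] 197 ztop 0.3434 [0.6889 0.1989] [0.0155 0.0811] 74.0
[368. 212.] 104 ztop 0.1254 [0.454  0.2863] [0.0354 0.015 ] 81.0
```

View pics/sc8.png

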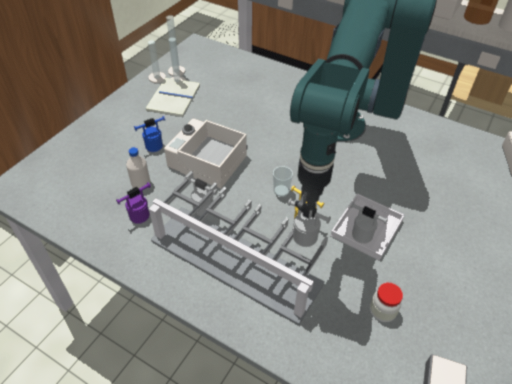

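About 3 N means it's empty, so it goes to the tub's +x place at (0.464, -0.270).

Run:
```python
from h import *
go(.4640,-.2698,.28,3.5)
```

```text
t 14.6 pos [0.6672 0.1855 0.2901] yaw -1.04 tilt [-3.4e-03 -1.0e+00 -8.0e-04] F [-0.01 -0.08 -3.  ] op 0.173 q6 0.21 SHIFT [-194.9   11.2 -458.9] turn -4.54
```

```bash
python3 -m pendant '[[-10,-15,-20,0,0],[-25,-20,-55,-0.5,0],[-42,-20,-95,-1,0],[-60,-20,-135,-1.5,0],[-77,-20,-175,-2,0],[-94,-20,-215,-2.5,0],[-110,-15,-255,-3,0],[-127,-10,-295,-3.5,0]]'
python3 - <<'E'
from h import *
go(.4640,-.2698,.28,3.5)
E
```

```text
time: 15.4
position: [0.5343, -0.1084, 0.302]
tcp_rot: [0.707, 0.016, -0.015, -0.707]
force: [0.2, -1.1, -2.6]
opening: 0.175
t 15.4 pos [ 0.5343 -0.1084  0.302 ] yaw 2.5 tilt [ 3.e-04 -1.e+00 -3.e-04] F [ 0.21 -1.09 -2.64] op 0.175 q6 -0.35 SHIFT [ -77.2   22.  -158.2] turn -1.0
```

```bash
python3 -m pendant '[[-18,0,-38,-0.5,0],[-36,5,-76,-1,0],[-55,12,-115,-1,0],[-70,22,-143,-1,0],[-77,22,-158,-1,0],[-77,22,-158,-1,0],[-77,22,-158,-1,0],[-77,22,-158,-1,0]]'
python3 - <<'E'
from h import *
go(.4640,-.2698,.16,3.5);snap('wrist','w9')
E
```

```text
time: 16.2
position: [0.4656, -0.2673, 0.2805]
tcp_rot: [-0.707, -0.022, 0.022, 0.707]
force: [-0.1, -0.0, -3.1]
opening: 0.177
t 16.2 pos [ 0.4656 -0.2673  0.2805] yaw 3.53 tilt [ 6.e-04 -1.e+00  2.e-04] F [-0.09 -0.03 -3.14] op 0.177 q6 -0.69 SHIFT [ -1.8 120.5  -2.4] turn 0.03
```

View pics/w9.png

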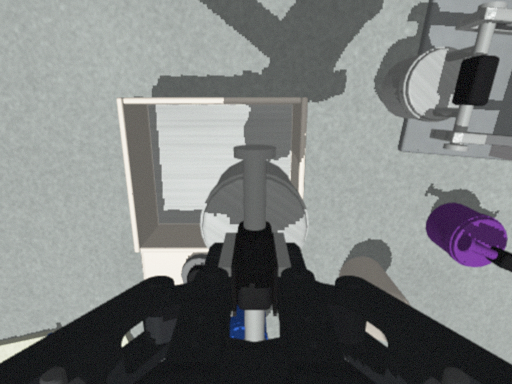

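Clear over the tub: the body is inside the right wall (col 300). Lowering now.

```bash
python3 -m pendant '[[-3,20,-2,0,0],[-3,45,-2,0,0],[-3,70,-2,0,0],[-3,95,-2,0,0],[-3,115,-2,0,0],[-3,124,-2,0,0],[-3,124,-2,0,0],[-3,124,-2,0,0]]'
python3 - <<'E'
from h import *
go(.462,-.2698,.1465,3.5)
E
```

```text
time: 17.05
position: [0.463, -0.2703, 0.1575]
tcp_rot: [0.707, 0.022, -0.021, -0.706]
force: [-0.3, 0.4, -1.9]
opening: 0.172
t 17.05 pos [ 0.463  -0.2703  0.1575] yaw 3.51 tilt [ 0.0015 -1.     -0.0013] F [-0.27  0.37 -1.91] op 0.172 q6 -0.7 SHIFT [-1.  11.   0.6] turn 0.01
```

```bash
python3 -m pendant '[[0,4,0,0,0],[0,8,0,0,0],[0,10,0,0,0],[0,11,0,0,0],[0,11,0,0,0],[0,11,0,0,0]]'
```

```text
time: 17.65
position: [0.4624, -0.2706, 0.1467]
tcp_rot: [0.707, 0.022, -0.021, -0.706]
force: [-3.4, 1.5, 6.2]
opening: 0.171
```

```bash
python3 -m pendant '[[0,1,0,0,0],[0,1.5,0,0,0],[0,1.5,0,0,0]]'
```

```text
time: 17.95
position: [0.4625, -0.2706, 0.1467]
tcp_rot: [0.707, 0.022, -0.021, -0.706]
force: [-4.3, 2.5, 11.6]
opening: 0.17
```

```bash
python3 -m pendant '[[0,-1,0,0,0.25],[0,-1,0,0,0.4],[0,-1,0,0,0.5],[0,-1,0,0,0.5]]'; python3 -m pendant '[[0,-15,0,0,0.5],[0,-50,0,0,0.5],[0,-95,0,0,0.5],[0,-120,0,0,0.5],[0,-120,0,0,0.5],[0,-120,0,0,0.5]]'
python3 - <<'E'
from h import *
go(.6345,-.1645,.26,-1.0); snap('wrist','w10'); blocks('w10',.13,.17)
E
```

```text
time: 18.35
position: [0.4622, -0.2703, 0.1443]
tcp_rot: [-0.707, -0.021, 0.021, 0.707]
force: [0.0, -0.3, 0.1]
opening: 0.496
time: 18.95
position: [0.4626, -0.2706, 0.2662]
tcp_rot: [0.707, 0.022, -0.021, -0.706]
force: [-0.5, 0.1, -0.6]
opening: 0.502
t 18.95 pos [ 0.4626 -0.2706  0.2662] yaw 3.47 tilt [ 0.0019 -1.     -0.0016] F [-0.53  0.15 -0.56] op 0.502 q6 -0.7 SHIFT [178.    6.4  95.5] turn 4.47
[492.  74.] 1907 ztop 0.1552 [ 0.6306 -0.1685] [0.0157 0.0363] 5.3
[254. 194.] 829 ztop 0.1509 [ 0.4619 -0.2707] [0.0148 0.0351] 3.7
```

View pics/w10.png

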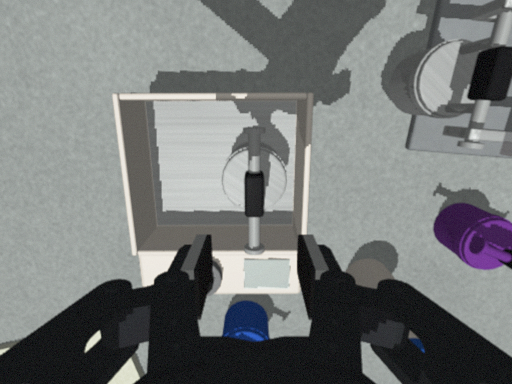

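It stands in the tub, block at (254,194), top 0.151. Next is the last canister.

```bash
python3 -m pendant '[[40,0,20,1,0.5],[85,0,45,2,0.5],[130,6,70,3,0.5],[165,10,90,4,0.5],[178,20,95,4.5,0.5],[178,30,95,4.5,0.5],[178,36,95,4.5,0.5],[178,36,95,4.5,0.5]]'
python3 - <<'E'
from h import *
snap('wrist','w11'); blocks('w11',.145,.165);go(.6345,-.1645,.149,-1.0);
E
```

```text
time: 19.8
position: [0.6323, -0.1657, 0.2266]
tcp_rot: [-0.707, 0.008, -0.005, 0.707]
force: [-0.6, -0.8, 0.5]
opening: 0.502
[365.  48.] 245 ztop 0.1489 [ 0.6989 -0.0647] [0.052  0.0018] 87.7
[378. 152.] 138 ztop 0.1482 [ 0.7122 -0.1267] [0.0061 0.0107] 88.9
[353. 172.] 56 ztop 0.1488 [ 0.6975 -0.1408] [0.0197 0.0008] 89.3
[257. 215.] 1145 ztop 0.1556 [ 0.6329 -0.1674] [0.0346 0.0156] 88.8
[282. 266.] 72 ztop 0.1491 [ 0.6511 -0.2076] [0.0197 0.0016] 0.2
[381. 266.] 73 ztop 0.1466 [ 0.7227 -0.2096] [0.0018 0.03  ] 88.2
[ 35. 325.] 137 ztop 0.1505 [ 0.46   -0.2548] [0.0145 0.0061] 31.3
t 19.85 pos [ 0.6327 -0.1659  0.228 ] yaw -1.15 tilt [-2.1e-03 -1.0e+00  2.0e-04] F [-0.59 -0.02  0.88] op 0.502 q6 -0.32 SHIFT [ 1.9 79.   1.4] turn -0.15
```

```bash
python3 -m pendant '[[1,20,0,0,0.5],[1,40,0,0,0.5],[1,60,0,0,0.5],[1,77,0,0,0.5],[1,77,0,0,0.5],[1,77,0,0,0.5]]';python3 -m pendant '[[0,0,0,0,0.5],[0,0,0,0,0.1],[0,0,0,0,0],[0,0,0,0,0],[0,0,0,0,0],[0,0,0,0,0]]'
```

```text
time: 20.45
position: [0.6348, -0.1657, 0.1529]
tcp_rot: [0.707, -0.007, 0.007, -0.707]
force: [0.7, -0.7, 0.8]
opening: 0.499
time: 21.05
position: [0.6354, -0.1652, 0.1536]
tcp_rot: [0.708, -0.006, 0.007, -0.707]
force: [-2.3, -0.1, 5.9]
opening: 0.171
```

```bash
python3 -m pendant '[[6,-3,0,0,0],[12,-3,0,0,0],[18,-3,0,0,0],[24,-3,0,0,0],[28,-3,0,0,0],[28,-3,0,0,0],[28,-3,0,0,0]]'
```

```text
time: 21.75
position: [0.6604, -0.1655, 0.1537]
tcp_rot: [-0.707, 0.01, -0.004, 0.707]
force: [-9.3, -1.1, 2.9]
opening: 0.176
```

Moved about 25 mm back, which is within 20–28. Lifting.

```bash
python3 -m pendant '[[0,-8,0,0,0],[0,-18,0,0,0],[0,-28,0,0,0],[0,-40,0,0,0],[0,-55,0,0,0],[0,-75,0,0,0],[0,-75,0,0,0],[0,-75,0,0,0]]';  python3 -m pendant '[[0,-40,0,0,0],[0,-65,0,0,0],[0,-65,0,0,0],[0,-65,0,0,0],[0,-65,0,0,0]]'
python3 - <<'E'
from h import *
for i in range(4): snap('scene','sc12'); print(r.observe()['force'].round(2))
tray('12')
go(.3730,.2866,.29,-2.5)
go(.3870,-.2744,.29,3.5)
E
```

```text
time: 22.55
position: [0.6638, -0.1653, 0.2311]
tcp_rot: [0.707, -0.005, 0.007, -0.707]
force: [-0.7, 0.7, -7.7]
opening: 0.17
time: 23.05
position: [0.6625, -0.165, 0.2913]
tcp_rot: [-0.706, 0.008, -0.005, 0.708]
force: [-0.1, 0.2, -6.7]
opening: 0.171
[-0.01 -0.41 -7.3 ]
[-0.24 -0.35 -6.82]
[-0.35 -0.07 -6.14]
[-0.35 -0.28 -6.7 ]
scene 268 ((0.4153722822666168, 0.28653833270072937), (0.16012731194496155, 0.18398462235927582), 87.77027130126953)
side 473 ((0.41250908374786377, 0.28618502616882324), (0.1620177924633026, 0.1817527860403061), 87.45542907714844)
both ((0.41433191299438477, 0.2856929898262024), (0.1619325429201126, 0.18594013154506683), 87.79476928710938) [[0.3183000087738037, 0.20839999616146088], [0.5041000247001648, 0.2011999934911728], [0.5102999806404114, 0.3630000054836273], [0.3244999945163727, 0.3702000081539154]]
t 23.35 pos [ 0.663  -0.1653  0.2937] yaw -1.04 tilt [-1.6e-03 -1.0e+00  5.0e-04] F [ 0.56 -0.32 -7.04] op 0.173 q6 -0.31 SHIFT [-298.2    4.4  446.5] turn 1.46
t 23.35 pos [ 0.663  -0.1653  0.2937] yaw -1.04 tilt [-1.6e-03 -1.0e+00  5.0e-04] F [ 0.56 -0.32 -7.04] op 0.173 q6 -0.31 SHIFT [-274.     4.1 -114.1] turn -4.54
```

View pics/sc12.png

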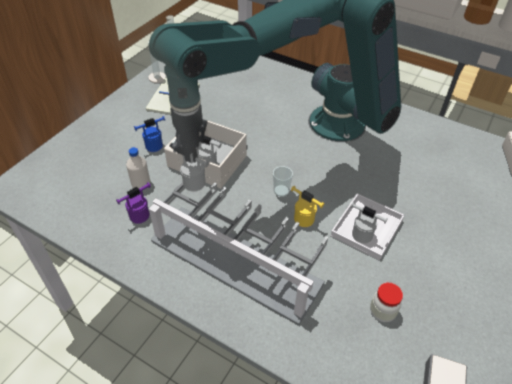

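About 6.8 N means full, so it goes to the tray's -x place. The tray hasn't moved.

```bash
python3 -m pendant '[[-10,-10,20,0,0],[-35,-10,55,0,0],[-60,-10,90,0,0],[-85,-10,130,0,0],[-112,-10,170,0.5,0],[-140,-10,210,1,0],[-165,-10,245,1.4,0],[-190,-10,285,1.4,0]]'
python3 - <<'E'
from h import *
go(.3725,.2865,.28,-2.5)
E
```

```text
time: 24.15
position: [0.477, 0.1241, 0.3052]
tcp_rot: [0.707, -0.015, 0.016, -0.707]
force: [0.8, 1.4, -5.9]
opening: 0.175
t 24.15 pos [0.477  0.1241 0.3052] yaw -2.49 tilt [ 1.6e-03 -1.0e+00 -1.0e-04] F [ 0.84  1.35 -5.85] op 0.175 q6 0.18 SHIFT [-111.5   25.   157.7] turn 0.01
```

```bash
python3 -m pendant '[[-28,0,40,0,0],[-55,5,78,0,0],[-83,15,118,0,0],[-105,25,148,0,0],[-111,25,158,0,0],[-111,25,158,0,0],[-111,25,158,0,0],[-111,25,158,0,0]]'
python3 - <<'E'
from h import *
snap('wrist','w13')
go(.3725,.2865,.1237,-2.5)
im,P=pts('w13');P=P.astype(np.float32);z=P[...,2]
m=(z>.022)&(z<.034)&(P[...,0]>.28)&(P[...,0]<.56)&(P[...,1]>.19);q=P[m][:,:2].copy();rc=cv2.minAreaRect(q);print(rc,cv2.boxPoints(rc).round(4).tolist())
blocks('w13',.11,.135)
E
```

```text
time: 24.95
position: [0.3753, 0.2846, 0.2804]
tcp_rot: [0.707, -0.015, 0.016, -0.707]
force: [0.4, 0.8, -6.0]
opening: 0.177
t 25.0 pos [0.3753 0.2846 0.2803] yaw -2.57 tilt [ 1.3e-03 -1.0e+00 -1.0e-04] F [-0.36 -0.05 -5.3 ] op 0.175 q6 0.57 SHIFT [ -3.1 156.6   1.8] turn -0.07
((0.412450909614563, 0.2862960994243622), (0.1601988673210144, 0.18020875751972198), 87.68316650390625) [[0.3192000091075897, 0.20990000665187836], [0.4991999864578247, 0.20260000228881836], [0.5056999921798706, 0.3626999855041504], [0.3257000148296356, 0.3700000047683716]]
[332. 178.] 700 ztop 0.1257 [0.4483 0.2855] [0.0345 0.0147] 86.8
```

View pics/w13.png

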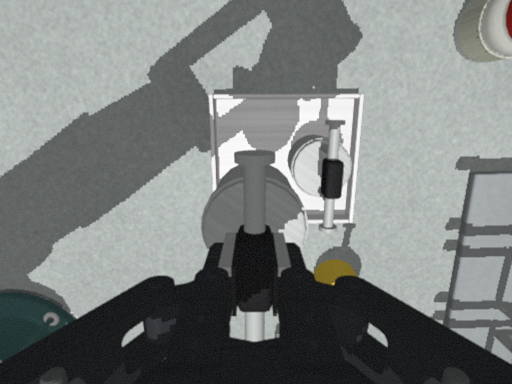

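```bash
python3 -m pendant '[[-3,30,1,0,0],[-3,60,1,0,0],[-3,90,1,0,0],[-3,115,1,0,0],[-3,135,1,0,0],[-3,148,1,0,0],[-3,148,1,0,0],[-3,148,1,0,0]]'
python3 - <<'E'
from h import *
go(.3725,.2865,.124,-2.5)
E
```

```text
time: 25.8
position: [0.3721, 0.2867, 0.1326]
tcp_rot: [-0.707, 0.015, -0.016, 0.707]
force: [0.1, 0.2, -6.8]
opening: 0.176
t 25.8 pos [0.3721 0.2867 0.1326] yaw -2.49 tilt [ 1.2e-03 -1.0e+00  6.0e-04] F [ 0.06  0.16 -6.8 ] op 0.176 q6 0.58 SHIFT [ 0.4  8.6 -0.2] turn 0.01
```

```bash
python3 -m pendant '[[0,4,0,0,0],[0,7,0,0,0],[0,8.5,0,0,0],[0,8.5,0,0,0],[0,8.5,0,0,0]]'
```

```text
time: 26.3
position: [0.3715, 0.2871, 0.1239]
tcp_rot: [-0.707, 0.015, -0.015, 0.707]
force: [-0.8, 0.5, -5.0]
opening: 0.172
```

```bash
python3 -m pendant '[[0,0.5,0,0,0],[0,1,0,0,0],[0,1,0,0,0]]'
```

```text
time: 26.6
position: [0.3716, 0.2872, 0.1238]
tcp_rot: [-0.707, 0.015, -0.015, 0.707]
force: [-3.6, -0.3, 5.7]
opening: 0.171
```

```bash
python3 -m pendant '[[0,-0.5,0,0,0.25],[0,-0.5,0,0,0.4],[0,-0.5,0,0,0.5],[0,-0.5,0,0,0.5]]'; python3 -m pendant '[[0,-15,0,0,0.5],[0,-50,0,0,0.5],[0,-95,0,0,0.5],[0,-140,0,0,0.5],[0,-170,0,0,0.5],[0,-170,0,0,0.5]]'
python3 - <<'E'
from h import *
snap('wrist','w14'); blocks('w14',.11,.135)
snap('scene','sc14')
im,P=pts('w14');P=P.astype(np.float32);z=P[...,2]
m=(z>.022)&(z<.034)&(P[...,0]>.28)&(P[...,0]<.56)&(P[...,1]>.19);q=P[m][:,:2].copy();rc=cv2.minAreaRect(q);print(rc)
go(.4115,-.377,.25,3.5)
E
```

```text
time: 27.0
position: [0.3715, 0.2868, 0.1227]
tcp_rot: [0.707, -0.015, 0.015, -0.707]
force: [-0.2, 0.0, 0.6]
opening: 0.494
time: 27.6
position: [0.3731, 0.2878, 0.2989]
tcp_rot: [-0.705, 0.012, -0.019, 0.709]
force: [0.3, 0.1, 0.1]
opening: 0.501
[328. 178.] 596 ztop 0.1258 [0.448  0.2854] [0.0347 0.0142] 87.8
[251. 182.] 520 ztop 0.126 [0.3708 0.2846] [0.035  0.0139] 87.1
((0.41256996989250183, 0.2862178385257721), (0.16027678549289703, 0.18013538420200348), 87.67839050292969)
t 27.7 pos [0.3716 0.2869 0.2933] yaw -2.44 tilt [ 1.5e-03 -1.0e+00  8.0e-04] F [-0.72 -0.06 -0.23] op 0.5 q6 0.58 SHIFT [  68.1   42.9 -661.6] turn -5.94
```

View pics/w14.png

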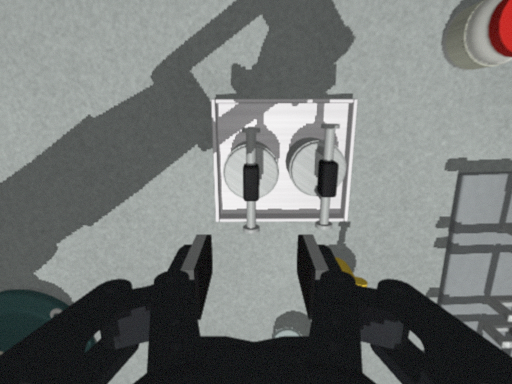

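View pics/sc14.png

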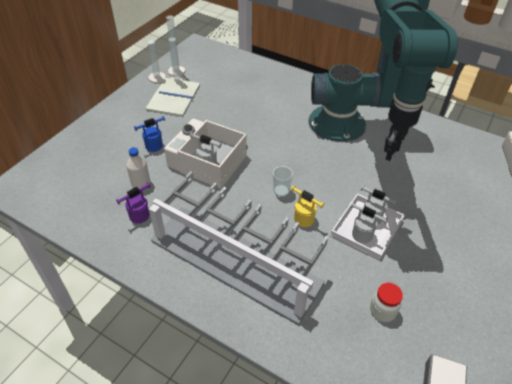

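Both full canisters stand on the tray (grip blocks (251,182) and (328,178), tops at 0.126), and the rack is empty. Now the start button, with the gripper shut.

```bash
python3 -m pendant '[[5,0,-45,-1,0],[10,0,-92,-2,0],[15,0,-140,-3,0],[20,0,-188,-4,0],[25,0,-236,-5,0],[30,0,-284,-6,0],[35,0,-332,-6,0],[40,0,-380,-6,0]]'
python3 - <<'E'
from h import *
go(.4115,-.377,.26,3.5)
E
```

```text
time: 28.5
position: [0.394, -0.0962, 0.2905]
tcp_rot: [-0.706, -0.021, 0.023, 0.707]
force: [1.2, 0.7, 0.0]
opening: -0.001
t 28.5 pos [ 0.394  -0.0962  0.2905] yaw 3.56 tilt [-0.0031 -1.      0.0016] F [1.23 0.67 0.  ] op -0.001 q6 -0.44 SHIFT [ 1.000e-01  3.000e+01 -2.813e+02] turn 0.06
```

```bash
python3 -m pendant '[[0,0,-45,0,0],[0,0,-90,0,0],[0,0,-140,0,0],[0,0,-190,0,0],[0,10,-235,0,0],[0,30,-270,0,0],[0,50,-282,0,0],[0,50,-282,0,0]]'; python3 -m pendant '[[0,40,0,0,0],[0,70,0,0,0],[0,70,0,0,0],[0,70,0,0,0]]'
python3 - <<'E'
from h import *
go(.411,-.378,.136,3.5); snap('wrist','w15'); snap('scene','sc15')
a=cv2.imread('pics/sc15.png')[80:220,110:290]; cv2.imwrite('pics/c15.png',cv2.resize(a,None,fx=4,fy=4,interpolation=2))
E
```

```text
time: 29.3
position: [0.4104, -0.3759, 0.2357]
tcp_rot: [-0.703, -0.018, 0.024, 0.71]
force: [0.1, 0.2, -0.8]
opening: -0.004
time: 29.7
position: [0.4126, -0.375, 0.173]
tcp_rot: [-0.706, -0.022, 0.023, 0.707]
force: [-0.2, 1.0, 0.6]
opening: 0.001
t 29.7 pos [ 0.4126 -0.375   0.173 ] yaw 3.62 tilt [-6.e-04 -1.e+00  1.e-03] F [-0.19  0.97  0.61] op 0.001 q6 -0.9 SHIFT [-1.8 37.  -2.9] turn 0.12
```

View pics/w15.png

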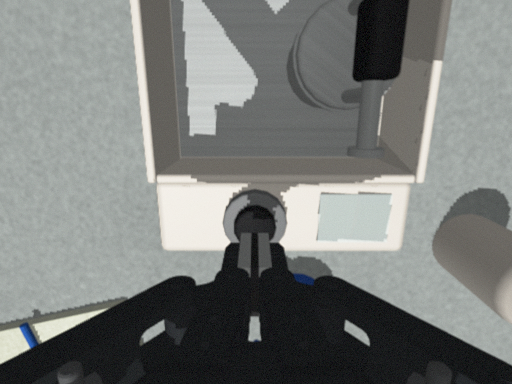

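View pics/c15.png

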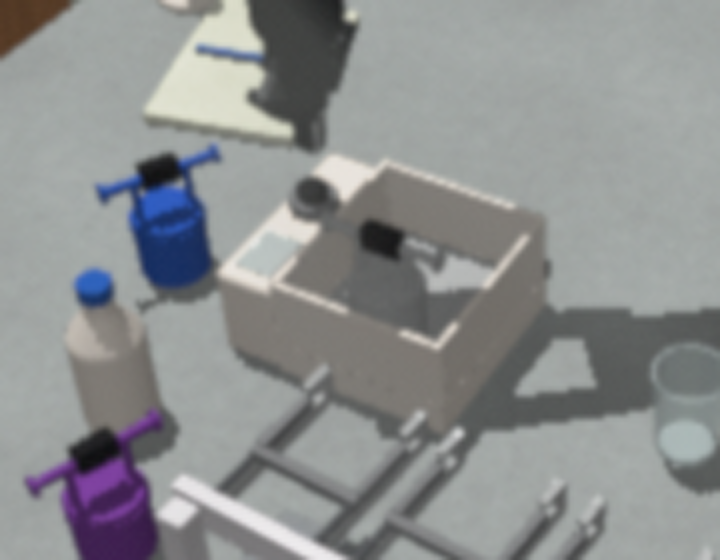

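The tip is right over the black button, which sits in a grey ring centred at about (255,222). I'll check the heights.

Run:
```python
from h import *
im,P=pts('w15')
m=np.zeros(im.shape[:2],bool);m[188:232,220:292]=1
m&=(P[...,2]>.092)&(P[...,2]<.13)
q=P[m];print(len(q),q.min(0),q.max(0),np.median(q,0)); rc=cv2.minEnclosingCircle(q[:,:2].astype(np.float32).copy());print(rc)
for v,u in((200,255),(195,255),(214,255),(210,250),(218,262),(222,230),(222,282)): print(v,u,P[v,u].round(4),im[v,u])
```

```text
2286 [ 0.39104059 -0.38816313  0.09204771] [ 0.43386563 -0.35861727  0.11208133] [ 0.41168489 -0.37197651  0.10078618]
((0.41245725750923157, -0.37930622696876526), 0.021545039489865303)
200 255 [ 0.4118 -0.3647  0.1002] [76 75 77]
195 255 [ 0.4116 -0.3614  0.0996] [75 78 77]
214 255 [ 0.4122 -0.3709  0.1101] [23 21 24]
210 250 [ 0.4089 -0.3686  0.1096] [21 20 20]
218 262 [ 0.4168 -0.3732  0.1103] [27 30 29]
222 230 [ 0.3961 -0.3811  0.1005] [148 149 149]
222 282 [ 0.4309 -0.3789  0.1004] [140 141 144]
```

```bash
python3 -m pendant '[[0,0,-4.5,0,0],[0,15,-4.5,0,0],[0,30,-4.5,0,0],[0,37,-4.5,0,0],[0,37,-4.5,0,0],[0,37,-4.5,0,0]]'
```

```text
time: 30.4
position: [0.4127, -0.3803, 0.1352]
tcp_rot: [-0.706, -0.022, 0.022, 0.707]
force: [0.6, 0.1, -0.2]
opening: 0.001
```

```bash
python3 -m pendant '[[0,3,0,0,0],[0,6,0,0,0],[0,9,0,0,0],[0,10,0,0,0],[0,10,0,0,0],[0,10,0,0,0]]'
```

```text
time: 31.0
position: [0.4132, -0.3809, 0.1267]
tcp_rot: [0.707, 0.022, -0.022, -0.706]
force: [0.5, -1.0, 3.8]
opening: 0.002
```

```bash
python3 -m pendant '[[0,1,0,0,0],[0,3,0,0,0],[0,3,0,0,0],[0,3,0,0,0]]'
```

```text
time: 31.4
position: [0.4133, -0.381, 0.1259]
tcp_rot: [0.708, 0.023, -0.021, -0.706]
force: [-2.9, 2.5, 13.3]
opening: -0.001
```

13 N with no further travel means the button is fully down. I'll retract and do the final check.

```bash
python3 -m pendant '[[0,-10,0,0,0],[0,-40,0,0,0],[0,-80,0,0,0],[0,-120,0,0,0],[0,-120,-0,0,0]]'; python3 -m pendant '[[-20,-20,40,0,0],[-40,-40,80,0,0],[-40,-60,110,0,0],[-40,-80,110,0,0],[-40,-80,110,0,0],[-40,-80,110,0,0],[-40,-80,110,0,0]]'
python3 - <<'E'
from h import *
snap('wrist','w16'); tray('16')
go(.4,-.3,.3); blocks('w16',.13,.17); blocks('scene16',.11,.135); blocks('side16',.10,.135)
im,P=pts('w16'); q=P[(abs(P[...,0]-.4125)<.006)&(abs(P[...,1]+.380)<.006)]; print('button z',np.median(q[:,2]))
E
```

```text
time: 31.9
position: [0.4144, -0.3822, 0.2494]
tcp_rot: [0.71, 0.025, -0.02, -0.704]
force: [0.2, 0.1, 1.0]
opening: -0.003
time: 32.6
position: [0.3658, -0.2733, 0.3204]
tcp_rot: [-0.706, -0.021, 0.023, 0.708]
force: [-1.9, -0.7, -0.9]
opening: 0.002
scene 239 ((0.41513171792030334, 0.2869885265827179), (0.15993867814540863, 0.18439385294914246), 87.9068603515625)
side 471 ((0.41230031847953796, 0.28639304637908936), (0.1621517688035965, 0.1823844611644745), 87.9610824584961)
both ((0.41423866152763367, 0.28630319237709045), (0.16225601732730865, 0.18612875044345856), 87.9068603515625) [[0.3183000087738037, 0.2085999995470047], [0.5042999982833862, 0.20180000364780426], [0.510200023651123, 0.36399999260902405], [0.32420000433921814, 0.3707999885082245]]
t 32.75 pos [ 0.3659 -0.2734  0.321 ] yaw 3.53 tilt [-0.0023 -1.      0.0024] F [-0.06 -0.05 -0.89] op -0.003 q6 -0.83 SHIFT [ 32.5  20.9 -28.7] turn 0
[351. 183.] 712 ztop 0.1507 [ 0.4615 -0.2706] [0.0156 0.0351] 3.8
[329. 102.] 55 ztop 0.1315 [ 0.0619 -0.0146] [0.0704 0.0062] 53.4
[364. 134.] 130 ztop 0.133 [0.1575 0.1493] [0.0129 0.0943] 42.6
[133. 191.] 56 ztop 0.1205 [ 0.7441 -0.3368] [0.0182 0.033 ] 70.5
[307. 195.] 49 ztop 0.1207 [0.4884 0.1093] [0.031  0.0125] 77.3
[378. 194.] 69 ztop 0.1256 [0.3757 0.2839] [0.0145 0.0298] 3.2
[369. 211.] 69 ztop 0.1249 [0.4541 0.2862] [0.0131 0.0326] 1.0
[276. 131.] 41 ztop 0.1232 [ 0.7356 -0.3322] [0.0072 0.027 ] 72.1
[371. 136.] 49 ztop 0.1228 [ 0.4609 -0.4972] [0.0089 0.0273] 75.3
[368. 157.] 42 ztop 0.1143 [ 0.4111 -0.3748] [0.0213 0.0201] 65.6
[255. 225.] 86 ztop 0.1236 [0.4805 0.1086] [0.0303 0.0142] 84.5
[218. 269.] 124 ztop 0.129 [0.4472 0.2876] [0.0119 0.0309] 0.7
[244. 284.] 137 ztop 0.129 [0.3689 0.2865] [0.0325 0.0139] 81.8
[381. 302.] 223 ztop 0.1336 [0.0981 0.1551] [0.14   0.0639] 8.3
[465. 302.] 470 ztop 0.1321 [-0.0291  0.0489] [0.1607 0.0128] 46.0
button z 0.11013990585326183
```

View pics/w16.png

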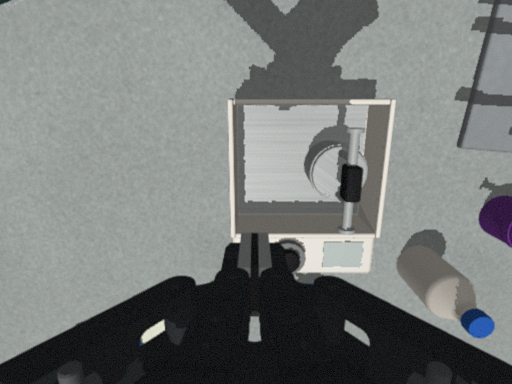

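View pics/scene16.png

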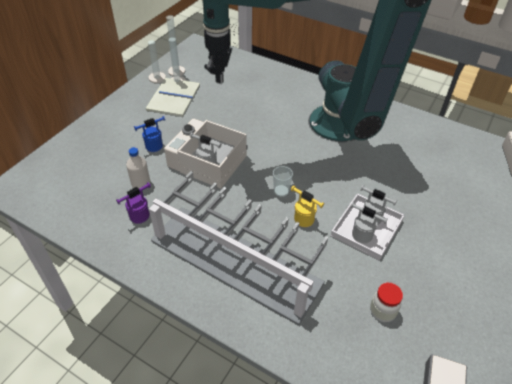

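The final pictures show the empty in the tub, grip block at wrist pixel (351,183). The two full ones are on the tray at scene (378,194) and (369,211), and the rack is empty. The button is back up (z 0.110), and the beaker, bottle and jar are where they were.

```bash
python3 -m pendant '[[0,0,0,0,0],[0,0,0,0,0],[0,0,0,0,0]]'; python3 -c "
from station import r
print(r.finish_job())"
```

```text
time: 33.05
position: [0.3661, -0.2733, 0.3227]
tcp_rot: [-0.707, -0.022, 0.022, 0.707]
force: [0.3, 0.5, 0.3]
opening: 0.003
the job is handed in; nothing more can be done
None
```

The job is handed in at about 33 s of the 208 s allowed. There were three canisters on the rack, and all three are sorted. Each was pushed back 22 to 26 mm against its keeper, lifted out and weighed in the gripper:

| Rack place (world y) | Weight felt | Sorted to |
|---|---|---|
| +0.07 m | 7–9 N (full) | tray |
| +0.19 m | about 3 N (empty) | tub |
| -0.165 m | about 6.8 N (full) | tray |

After that I pressed the start button down to its stop: the force reached 13 N with no further travel.

**Canisters:** in the last pictures all three stand upright on their floors, 36 to 42 mm from the centre in x and within a few mm in y.

**Everything else:** the button is up again at z 0.110 m, the rack is empty and the gripper is clear of everything. By eye, the beaker, bottle and jar are where they were, though I did not measure their positions.

**Readings that disagreed:**
- The wrist force wandered by 1–2 N, but the light and heavy canisters were still clearly apart.
- The cameras placed the tray centre within 1 to 4 mm of each other, and I saw no knock to the tray.
- On the first canister the push stopped at 19 mm, so I gave it a further 4 mm before lifting.

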